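Clear the window rail off the crate and pack the spray cans

TASK

First lift the steel window rail off the top of the blue divided crate and lay it flat in the shallow grey tray. Then put the three spray cans from the bench upright into the crate's three empty cells, one per cell, setting each down on the crate's floor gently rather than dropping it. Leave the can that is already packed in its cell, and do not disturb the squat tin, the tape roll or the screwdriver.

Things in the scene. Friction and masses are not known exactly. Their poses are not given: they have to be found in the camera images.
- crate: Blue plastic crate fixed to the bench, open on top, 172 x 172 mm outside, 75 mm high, divided by a cross into four cells 80 x 80 mm (walls and dividers 4 mm, about 75 mm high; cell centres 84 mm apart). Floor 4 mm thick. Origin: centre of its underside; x and y along its sides, z up; it may stand at any yaw.
- cell0 (a point): Centre of the floor of one of the crate's four cells, 4 mm above the crate's underside, at crate (+42, +42) mm. At the start the packed can stands in this cell.
- cell1 (a point): Centre of the floor of one of the crate's four cells, 4 mm above the crate's underside, at crate (-42, +42) mm. Free.
- cell2 (a point): Centre of the floor of one of the crate's four cells, 4 mm above the crate's underside, at crate (-42, -42) mm. Free, but the rail lies over it at the start.
- cell3 (a point): Centre of the floor of one of the crate's four cells, 4 mm above the crate's underside, at crate (+42, -42) mm. Free, but the rail lies over it at the start.
- tray: Shallow grey tray fixed to the bench, 270 (x) x 150 (y) x 25 mm high outside, walls 4 mm, floor 4 mm thick, empty. Origin: centre of its underside; x along its length, z up.
- rail: Window rail: flat steel strip 200 (x) x 40 (y) x 6 mm with 5 mm high side lips (look only) and, at its middle, an upstanding black plastic slider block to grip, fixed to the strip, 44 (x) x 30 (y) mm, its top 44 mm above the rail's underside. About 0.3 kg. Origin: centre of its underside; x along its length, z up. It starts lying across the crate's rim, over cells 2 and 3.
- can0: Spray can standing upright: bare aluminium body 52 mm in diameter and 125 mm high with a paper label, black cap 40 mm in diameter on top, 155 mm high in all, about 0.3 kg. Origin: centre of its underside; z up its axis. On the bench, to be packed.
- can1: Spray can standing upright: bare aluminium body 52 mm in diameter and 125 mm high with a paper label, black cap 40 mm in diameter on top, 155 mm high in all, about 0.3 kg. Origin: centre of its underside; z up its axis. On the bench, to be packed.
- can2: Spray can standing upright: bare aluminium body 52 mm in diameter and 125 mm high with a paper label, black cap 40 mm in diameter on top, 155 mm high in all, about 0.3 kg. Origin: centre of its underside; z up its axis. On the bench, to be packed.
- packed_can: Spray can standing upright: bare aluminium body 52 mm in diameter and 125 mm high with a paper label, black cap 40 mm in diameter on top, 155 mm high in all, about 0.3 kg. Origin: centre of its underside; z up its axis. Already in the crate, in cell 0; stays there.
- tin: Bystander among the cans: squat grease tin, 70 mm in diameter, 60 mm high, black lid. Origin: centre of its underside. Not to be packed or moved.
- tape: Bystander: roll of grey tape lying flat on the bench, 96 mm in diameter, 25 mm high. Origin: centre of its underside.
- screwdriver: Bystander: screwdriver lying on the bench beyond the crate. Not to be moved.
Things that resemble listed ones, but are neither listed nor needed, are in the scene too. What is shaped like the can2 but yellow is not meant.

How it is judged:
By the outcome, as a careful person would: the job done as asked, in the order asked, and still so for the second after the job is handed in, with the robot touching nothing.
It also fails if it takes over 72 s, if anything falls off the work surface, if the arm or the gripper's body presses on something with over 40 N, if the wrist force passes 120 N, or if a joint passes its speed limit or range.

ROBOT

A 6-joint arm with a two-finger parallel gripper is mounted at the origin on the work surface. World frame = base frame: x ahead of the robot, y to its left, z up, the work surface at z = 0. Lengths are in m, angles in rad, forces in N, time in s.
With the tool pointing down it reaches from about 0.3 to 0.875 m from the base axis. Payload 6.4 kg.
Tool frame: the origin (TCP) lies midway between the tips of the shut fingers; the grasp point (between the pads) lies 19 mm behind it; z points along the fingers, y is the line along which they close (so a half turn about z gives the same grasp; the last joint's range is limited). The gripper opens to 88 mm and grips with 3 to 60 N. Pads are 18 mm wide; open, the fingers measure 123 mm over their backs; the gripper's body (75 mm by 187 mm) begins 45 mm behind the grasp point.
Start: joints at [1.081, 0.181, 1.607, -0, 1.354, -0.206], TCP at [0.161, 0.552, 0.239] pointing down, gripper open.
Joint ranges: [-2.99, 2.99], [-0.89, 2.07], [0.3, 2.58], [-1.14, 4.28], [0, 2.63], [-3.12, 3.12]. Speed limits (rad/s): [2.57, 2.57, 3.01, 3.14, 3.14, 3.14].

INTERFACE

Orientations are given as a unit quaternion [w, x, y, z].
In Python, from station import manip gives the robot as it stands.
- The arm moves only by the tool play_rows, never from a script. Its argument "plan" is a list of rows, each a list of 3 entries, a list of its own where there are three numbers: the turn, a rotation vector about the tool's x, y, z in rad, then the shift along the tool's x, y, z in mm, then the opening, from 0 (shut) to 1 (fully open). In form: [[[wx, wy, wz], [x, y, z], grip], ...]. A call has exactly 8 rows; each row is the pose to reach, as a shift and turn from the pose commanded when the call began, along the tool's axes at that moment; what a row does not reach only later rows make up. A row lasts 1/12 s, in which the tool goes at most 41.7 mm and 7.16 degrees, less where a joint would pass 70% of its speed; a pose out of reach is approached as far as the arm can. A call with a gripper value outside its range is refused whole. The fingers move at their own pace and stop on an object; "force" is the grip in N (left out, the last holds). Time passes only in rows, so rows that repeat a pose let the fingers close, or fill a call up. It gives the time, the measured TCP pose, the force, the opening and the grip force at its end, in the units of the state.
- manip.observe(): the state, without advancing time (a new reading comes with each control period).
- manip.snapshot(name): name is "scene" or "top" or "wrist"; returns a dict with "frame" (384x512x3 uint8, blue, green, red), "z_map" (384x512 float32, m along the optical axis (not along the pixel's ray), 0 where there is no reading), "fx", "fy", "cx", "cy" (pixels), "rvec" (rotation vector, rad) and "tvec" (3), from world to camera coordinates, as OpenCV has them; the wrist camera has in their place "tool_from_camera" (4x4, takes a point from camera to tool coordinates, whose origin is the TCP and whose axes are the flange's). Camera axes: x right, y down, z forward; pixel columns grow to the right and rows downward; lengths in m; the calibration is good to about 2 mm. A picture is of the moment at which its call begins: read the wrist's pose just before it.
- manip.sign_off(): hands the job in; it is judged then, once.
The state is a dict: "t": time; "joints": joint angles; "dq": joint speeds; "tau": joint torques, N m; "tool_pos": TCP position; "ee_rot": TCP orientation; "force": force on the tool from outside, world axes, zero at the start; "ft_torque": the same for the moment, N m; "width": opening from 0.0 (shut) to 1.0 (fully open); "grip_force": force on a finger pad.
Only numpy, scipy, OpenCV 4.12 (cv2) and the standard library are available. Lean on these libraries where they do the work, as an engineer would, in place of code of your own. Each camera call takes 0.05 s, during which the arm holds its last target. There are 200 camera calls.

## Working session

There is one attempt and no reset: what is moved stays moved. The work goes in short steps, Python scripts to look and compute and a tool call to move; the robot and the scene stay as the last step left them, time stands still between calls to the robot, and variables do not carry over. Pictures are saved under pics/ and viewed, at most 10 in all, crops included, and the job is handed in when it is done.

Besides the shell and the picture viewer there is one more tool, called after "Emit:" by a JSON object that holds its "op" and its "data", one argument or row to a line. play_rows: Moves the arm, as the interface text tells. Its arguments: {"type":"object","properties":{"plan":{"type":"array"},"force":{"type":"number"}},"required":["plan"]}

```bash
mkdir -p pics
cat > h.py <<'E'
import numpy as np, cv2, pickle
from station import manip
def snap(n):
    s=manip.snapshot(n); pickle.dump(s,open(f'{n}.pkl','wb')); return s
def load(n): return pickle.load(open(f'{n}.pkl','rb'))
def cloud(s):
    z=s['z_map']; v,u=np.mgrid[:z.shape[0],:z.shape[1]]
    c=np.dstack([(u-s['cx'])/s['fx']*z,(v-s['cy'])/s['fy']*z,z])
    R=cv2.Rodrigues(np.array(s['rvec'],float))[0]
    w=(c-np.array(s['tvec']).ravel())@R
    w[z==0]=np.nan
    return w
E
python3 - <<'E'
from h import *
print(manip.observe())
for n in('top','scene'):
    s=snap(n); im=cv2.resize(s['frame'],(800,600),interpolation=cv2.INTER_CUBIC); cv2.imwrite(f'pics/{n}0.png',im)
    print(n,s['fx'],s['cx'],s['rvec'],s['tvec'])
E
```

```text
{'t': 0.0, 'joints': array([ 1.08072449e+00,  1.81517177e-01,  1.60796393e+00, -2.42786639e-05,
        1.35376627e+00, -2.06319700e-01]), 'dq': array([-1.98367646e-05, -8.55396491e-04, -1.30380473e-03,  5.62387448e-04,
        1.36842541e-03, -1.83768899e-04]), 'tau': array([ 1.92394705e-04, -4.33868265e+01, -3.41848755e+01,  7.02765444e-02,
        3.87331937e-02, -9.17923103e-05]), 'tool_pos': array([0.16073412, 0.55154896, 0.23784484]), 'ee_rot': array([-2.71156615e-04,  1.41397935e-01,  9.89952493e-01, -7.81755507e-04]), 'force': array([ 0.29223897,  0.19345924, -0.58980291]), 'ft_torque': array([ 0.02989048, -0.02043446, -0.01366327]), 'grip_force': 0.0, 'width': 0.998331206749601}
top 353.66668203427133 258.71090548983943 [ 2.15141679 -2.11144765  0.16740285] [-0.00665786  0.56540075  0.87699715]
scene 412.01051063166597 249.5465113705873 [ 0.95577247  2.5193315  -0.98143951] [ 0.41395472 -0.22243343  1.52900748]
```

View pics/top0.png

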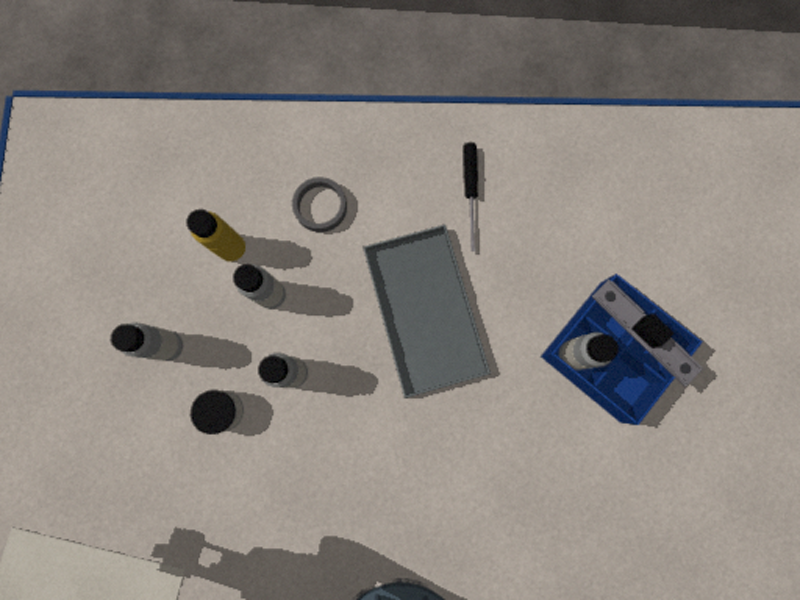

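View pics/scene0.png

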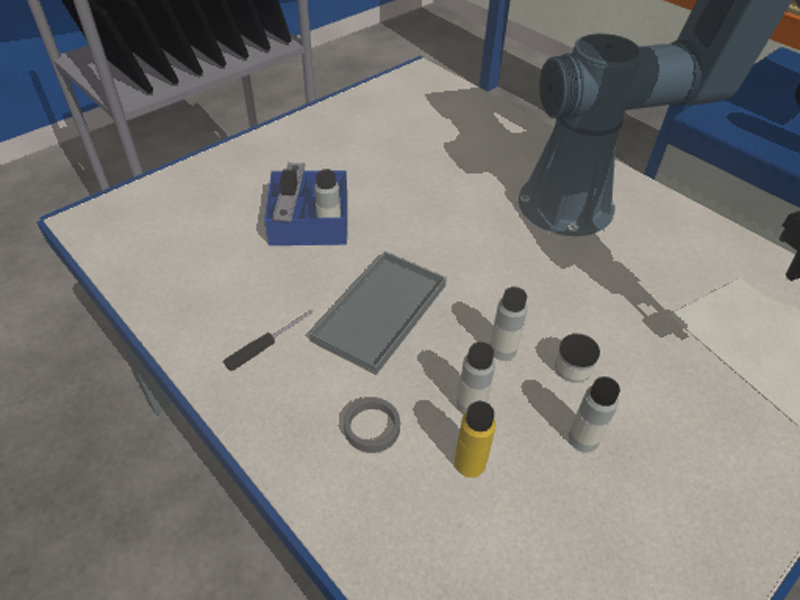

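Top view (800x600 px) shows these candidates:
- **Bare cans:** caps at (128,338), (249,278) and (274,369). These are the three wanted.
- **Not wanted:** the yellow can at (203,223), the squat tin at (213,411), and the packed can at (602,348).
- **Rail:** from (612,296) to (685,368), block at (655,331).
- **Fixtures:** tray centred near (430,312), crate near (627,350).

I'll measure these and check them in a close crop.

Run:
```python
from h import *
s=load('top'); w=cloud(s); k=.64
im=s['frame']
def fitcap(u,v,zr,r):
    u,v=int(u*k),int(v*k); p=w[v-14:v+15,u-14:u+15].reshape(-1,3); p=p[(p[:,2]>zr[0])&(p[:,2]<zr[1])]
    h=cv2.minEnclosingCircle(p[:,:2].astype(np.float32)); return np.round(h[0],4),round(h[1],4),len(p),np.median(p[:,2]).round(4),np.median(p[:,:2],0).round(4)
for n,u,v in(('A',128,338),('B',249,278),('C',274,369),('Y',203,223)): print(n,fitcap(u,v,(.148,.165),0))
print('tin',fitcap(213,411,(.052,.07),0)); print('packed',fitcap(602,348,(.152,.17),0))
def reg(u0,v0,u1,v1,z0,z1):
    p=w[int(v0*k):int(v1*k),int(u0*k):int(u1*k)].reshape(-1,3); return p[(p[:,2]>z0)&(p[:,2]<z1)]
def rect(n,p):
    r=cv2.minAreaRect(p[:,:2].astype(np.float32)); print(n,r,np.median(p[:,2]),len(p))
rect('block',reg(600,270,730,440,.112,.128) ) if 0 else None
p=reg(535,265,725,435,.068,.079); rect('crate rim',p)
p=reg(535,265,725,435,.0795,.088); rect('rail strip',p)
p=reg(625,305,685,360,.113,.125); rect('block',p)
p=reg(355,220,505,405,.018,.03); rect('tray rim',p)
p=reg(290,170,355,240,.018,.03); rect('tape',p)
t=cv2.resize(im[120:300,50:270],(0,0),fx=2.2,fy=2.2,interpolation=cv2.INTER_CUBIC)
c=cv2.resize(im[165:285,335:470],(0,0),fx=2.3,fy=3.3*.7,interpolation=cv2.INTER_CUBIC)
H=max(t.shape[0],c.shape[0]); o=np.zeros((H,t.shape[1]+c.shape[1],3),np.uint8); o[:t.shape[0],:t.shape[1]]=t;o[:c.shape[0],t.shape[1]:]=c
print(o.shape); cv2.imwrite('pics/crop.png',o)
```

```text
A (array([0.4846, 0.4128]), 0.0201, 256, np.float64(0.1552), array([0.4843, 0.4111]))
B (array([0.578 , 0.2398]), 0.0199, 230, np.float64(0.1554), array([0.5777, 0.2388]))
C (array([0.4432, 0.1942]), 0.02, 252, np.float64(0.1553), array([0.4426, 0.1933]))
Y (array([0.6622, 0.3164]), 0.0202, 226, np.float64(0.1551), array([0.662 , 0.3151]))
tin (array([0.377 , 0.3085]), 0.0352, 636, np.float64(0.0604), array([0.377 , 0.3074]))
packed (array([ 0.4827, -0.2861]), 0.0201, 255, np.float64(0.1595), array([ 0.4826, -0.2849]))
crate rim ((0.48717254400253296, -0.35578855872154236), (0.1993890404701233, 0.17326271533966064), 50.6689453125) 0.07494022787385976 627
rail strip ((0.4895130395889282, -0.35265660285949707), (0.19957122206687927, 0.15985552966594696), 42.039005279541016) 0.08237798657321155 1008
block ((0.5157929062843323, -0.38040611147880554), (0.04355333000421524, 0.03131799027323723), 46.27786636352539) 0.11928699295693554 247
tray rim ((0.5614818930625916, -0.05259208381175995), (0.270048052072525, 0.19584307074546814), 16.57819938659668) 0.02507963763468446 520
tape ((0.7407584190368652, 0.16002294421195984), (0.09576618671417236, 0.09199869632720947), 1.5596189498901367) 0.02492925050447591 374
(396, 794, 3)
```

View pics/crop.png

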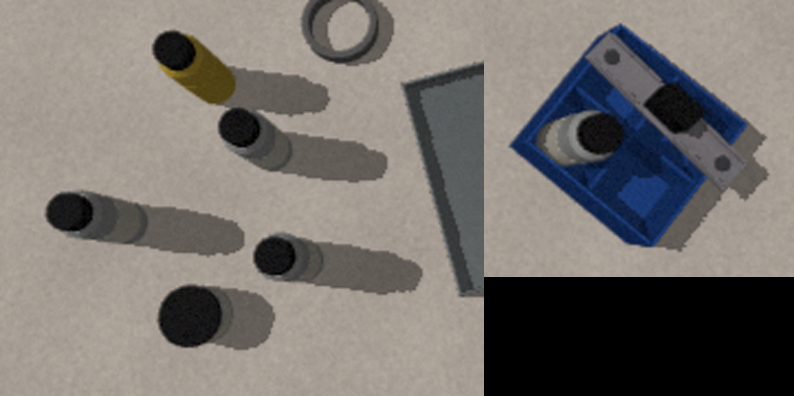

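The crop shows bare cans at (70,212), (240,128) and (275,256), and the yellow decoy at (175,50), so the choice holds. Next I'll fit the crate and tray robustly.

```bash
cat >> h.py <<'E'
from scipy.optimize import least_squares
def reg(w,u0,v0,u1,v1,z0,z1):
    k=.64; p=w[int(v0*k):int(v1*k),int(u0*k):int(u1*k)].reshape(-1,3); return p[(p[:,2]>z0)&(p[:,2]<z1)]
def fitlines(p,x0,xs,ys,hw,L):
    def loc(q):
        d=p[:,:2]-q[:2]; c,s=np.cos(q[2]),np.sin(q[2]); return d[:,0]*c+d[:,1]*s,-d[:,0]*s+d[:,1]*c
    def f(q):
        a,b=loc(q); dx=np.min(abs(a[:,None]-np.array(xs)),1); dy=np.min(abs(b[:,None]-np.array(ys)),1)
        o=np.maximum(0,np.maximum(abs(a)-L[0],abs(b)-L[1]))
        return np.maximum(0,np.minimum(dx,dy)-hw*0.5)+o
    best=min((least_squares(f,[x0[0]+i,x0[1]+j,x0[2]],loss='soft_l1',f_scale=.001,x_scale=[.01,.01,.1]) for i in(-.01,0,.01) for j in(-.01,0,.01)),key=lambda r:r.cost)
    return best.x,best.cost,len(p)
def pose():
    from scipy.spatial.transform import Rotation as Ro
    o=manip.observe(); q=o['ee_rot']; R=Ro.from_quat([q[1],q[2],q[3],q[0]]).as_matrix(); return o,R
def togo(x,y,z,yawdeg):
    "shift in tool axes (mm), turn about tool z (rad) to TCP x,y,z with tool y at yaw"
    o,R=pose(); d=R.T@(np.array([x,y,z])-o['tool_pos'])*1000
    yaw=np.arctan2(R[1,1],R[0,1]); dw=(np.radians(yawdeg)-yaw+np.pi/2)%np.pi-np.pi/2
    print('pos',o['tool_pos'].round(4),'yaw',np.degrees(yaw).round(2),'tilt',R[:2,2].round(4),'shift',d.round(1),'wz',round(-dw,4),'t',round(o['t'],2),'F',o['force'].round(1),'w',round(o['width'],3),'g',round(o['grip_force'],1))
E
python3 - <<'E'
from h import *
w=cloud(load('top'))
p=reg(w,535,265,725,435,.0725,.0775)
q=fitlines(p,(.488,-.350,np.radians(48)),(-.084,0,.084),(-.084,0,.084),.002,(.086,.086)); print('crate',q,np.degrees(q[0][2]))
c,s=np.cos(q[0][2]),np.sin(q[0][2])
for a in((42,42),(-42,42),(-42,-42),(42,-42)): print(a,q[0][:2]+np.array([c*a[0]-s*a[1],s*a[0]+c*a[1]])/1e3)
p=reg(w,355,220,505,405,.0225,.0275)
q=fitlines(p,(.561,-.05,np.radians(15)),(-.133,.133),(-.073,.073),.002,(.135,.075)); print('tray',q,np.degrees(q[0][2]))
p=reg(w,590,270,710,390,.080,.0845); q=cv2.minAreaRect(p[:,:2].astype(np.float32)); print(q)
togo(.5158,-.3804,.25,46.3)
E
```

```text
crate (array([ 0.49108301, -0.35067632,  0.88296971]), np.float64(0.000502525835520266), 421) 50.59043788338155
(42, 42) [ 0.48529675 -0.29156186]
(-42, 42) [ 0.43196855 -0.35646259]
(-42, -42) [ 0.49686927 -0.40979078]
(42, -42) [ 0.55019747 -0.34489006]
tray (array([ 0.55468157, -0.03069286,  0.29199974]), np.float64(4.119953226743044e-05), 416) 16.730352498334533
((0.5146786570549011, -0.3810849189758301), (0.19887933135032654, 0.04045305401086807), 44.67251205444336)
pos [0.1608 0.5516 0.2379] yaw 73.74 tilt [-0.0007 -0.0014] shift [-601.7 -795.3  -11. ] wz 0.4789 t 0.1 F [-1.1 -0.5  0.4] w 1.002 g 0.0
```

Emit:
{"op": "play_rows", "data": {
  "plan": [
    [[0,0,0],[-340,-310,-20],1],
    [[0,0,0],[-340,-310,-20],1],
    [[0,0,0],[-340,-310,-20],1],
    [[0,0,0],[-340,-310,-20],1],
    [[0,0,0],[-340,-310,-20],1],
    [[0,0,0],[-600,-795,-20],1],
    [[0,0,0],[-600,-795,-20],1],
    [[0,0,0],[-600,-795,-20],1]
  ]
}}

```text
t: 0.77
tool_pos: [0.3079, 0.2536, 0.2492]
ee_rot: [-0.0, 0.141, 0.99, -0.0]
force: [0.8, -0.1, -0.4]
width: 1.001
grip_force: 0.0
```

```bash
python3 -c "
from h import *
togo(.5152,-.3808,.26,45.3)"
```

```text
pos [0.3079 0.2536 0.2492] yaw 73.77 tilt [-0.0002 -0.0001] shift [-376.3 -551.2  -10.7] wz 0.4969 t 0.77 F [ 0.8 -0.1 -0.4] w 1.001 g 0.0
```

Emit:
{"op": "play_rows", "data": {
  "plan": [
    [[0,0,0.1],[-376,-551,-11],1],
    [[0,0,0.2],[-376,-551,-11],1],
    [[0,0,0.3],[-376,-551,-11],1],
    [[0,0,0.4],[-376,-551,-11],1],
    [[0,0,0.497],[-376,-551,-11],1],
    [[0,0,0.497],[-376,-551,-11],1],
    [[0,0,0.497],[-376,-551,-11],1],
    [[0,0,0.497],[-376,-551,-11],1]
  ]
}}

```text
t: 1.43
tool_pos: [0.4112, -0.0636, 0.255]
ee_rot: [0.0, 0.381, 0.925, 0.0]
force: [1.5, 0.1, 1.3]
width: 1.003
grip_force: 0.0
```

```bash
python3 -c "
from h import *
togo(.5152,-.3808,.22,45.3)"
```

```text
pos [ 0.4112 -0.0636  0.255 ] yaw 45.22 tilt [0.0004 0.    ] shift [-297.2 -151.9   35. ] wz -0.0013 t 1.43 F [1.5 0.1 1.3] w 1.003 g 0.0
```

Emit:
{"op": "play_rows", "data": {
  "plan": [
    [[0,0,0],[-297,-152,35],1],
    [[0,0,0],[-297,-152,35],1],
    [[0,0,0],[-297,-152,35],1],
    [[0,0,0],[-297,-152,35],1],
    [[0,0,0],[-297,-152,35],1],
    [[0,0,0],[-297,-152,35],1],
    [[0,0,0],[-297,-152,35],1],
    [[0,0,0],[-297,-152,35],1]
  ]
}}

```text
t: 2.1
tool_pos: [0.5146, -0.3782, 0.2192]
ee_rot: [-0.0, 0.381, 0.925, 0.0]
force: [1.1, -0.0, 0.1]
width: 1.0
grip_force: 0.0
```

```bash
cat >> h.py <<'E'
def wcloud():
    o,R=pose(); s=snap('wrist'); z=s['z_map']; v,u=np.mgrid[:z.shape[0],:z.shape[1]]
    c=np.dstack([(u-s['cx'])/s['fx']*z,(v-s['cy'])/s['fy']*z,z]); T=np.array(s['tool_from_camera'])
    w=(c@T[:3,:3].T+T[:3,3])@R.T+o['tool_pos']; w[z==0]=np.nan; return s,w
E
python3 - <<'E'
from h import *
togo(.5152,-.3808,.089,45.3)
s,w=wcloud()
print(s['fx'],np.array(s['tool_from_camera']).round(3))
cv2.imwrite('pics/w1.png',s['frame'])
p=w.reshape(-1,3); 
for n,a,b in(('block',.115,.123),('strip',.079,.084)):
    g=p[(p[:,2]>a)&(p[:,2]<b)&(np.hypot(p[:,0]-.515,p[:,1]+.381)<.11)]; print(n,len(g),cv2.minAreaRect(g[:,:2].astype(np.float32)) if len(g)>5 else'')
E
```

```text
pos [ 0.5146 -0.3782  0.2192] yaw 45.24 tilt [-0.0007  0.0009] shift [ -2.3  -1.4 130.2] wz -0.001 t 2.1 F [ 1.1 -0.   0.1] w 1.0 g 0.0
298.0635495459106 [[ 0.001 -0.966 -0.259  0.065]
 [ 1.     0.     0.001 -0.001]
 [-0.001 -0.259  0.966 -0.147]
 [ 0.     0.     0.     1.   ]]
block 1756 ((0.495096892118454, -0.3477914333343506), (0.04832686111330986, 0.12063566595315933), 30.538782119750977)
strip 5099 ((0.49326983094215393, -0.3606027066707611), (0.20035122334957123, 0.10413520038127899), 45.08092498779297)
```

View pics/w1.png

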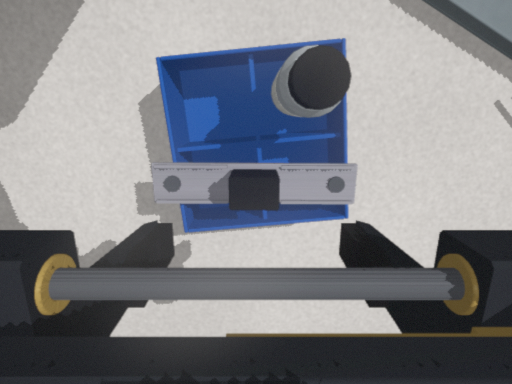

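The wrist view shows the rail block at (254,189) centred between the fingers, the strip running from (155,183) to (355,183), and the packed can's cap at (319,77). I'll refine from this cloud.

Run:
```python
from h import *
s,w=wcloud()
p=w.reshape(-1,3); r=np.hypot(p[:,0]-.515,p[:,1]+.381)
g=p[(p[:,2]>.115)&(p[:,2]<.123)&(r<.035)]; print(cv2.minAreaRect(g[:,:2].astype(np.float32)),np.median(g[:,2]))
v=w[160:206,150:360].reshape(-1,3); g=v[(v[:,2]>.0795)&(v[:,2]<.085)]; print(cv2.minAreaRect(g[:,:2].astype(np.float32)),np.median(g[:,2]))
g=p[(p[:,2]>.155)&(p[:,2]<.165)&(abs(p[:,0]-.483)<.03)&(abs(p[:,1]+.286)<.03)]; print(cv2.minEnclosingCircle(g[:,:2].astype(np.float32)))
g=w[35:235,150:360].reshape(-1,3); g=g[(g[:,2]>.0725)&(g[:,2]<.0775)]
q=fitlines(g,(.490,-.350,.87),(-.084,0,.084),(-.084,0,.084),.002,(.086,.086)); print('crate',q,np.degrees(q[0][2]))
```

```text
((0.5160105228424072, -0.38327571749687195), (0.04378674179315567, 0.029689311981201172), 45.0865592956543) 0.11967202738063319
((0.515834629535675, -0.38408565521240234), (0.19863533973693848, 0.0386987179517746), 45.15082550048828) 0.08187710148349711
((0.4835337698459625, -0.2888774871826172), 0.02001194842159748)
crate (array([ 0.49174866, -0.35340255,  0.88160944]), np.float64(0.001605780328208743), 2710) 50.512500096381544
```

Emit:
{"op": "play_rows", "data": {
  "plan": [
    [[0,0,0],[-3,-2,30],1],
    [[0,0,0],[-3,-2,60],1],
    [[0,0,0],[-3,-2,85],1],
    [[0,0,0],[-3,-2,105],1],
    [[0,0,0],[-3,-2,118],1],
    [[0,0,0],[-3,-2,126],1],
    [[0,0,0],[-3,-2,130],1],
    [[0,0,0],[-3,-2,130],1]
  ]
}}

```text
t: 2.87
tool_pos: [0.5154, -0.3797, 0.0901]
ee_rot: [-0.0, 0.38, 0.925, 0.0]
force: [0.2, 0.1, -0.2]
width: 1.001
grip_force: 0.0
```

Emit:
{"op": "play_rows", "data": {
  "plan": [
    [[0,0,0],[0,0,0],0.5],
    [[0,0,0],[0,0,0],0.4],
    [[0,0,0],[0,0,0],0.4],
    [[0,0,0],[0,0,0],0.4],
    [[0,0,0],[0,0,0],0.4],
    [[0,0,0],[0,0,0],0.4],
    [[0,0,0],[0,0,0],0.4],
    [[0,0,0],[0,0,0],0.4]
  ],
  "force": 35
}}

```text
t: 3.53
tool_pos: [0.5152, -0.3802, 0.0905]
ee_rot: [0.0, 0.381, 0.925, -0.0]
force: [-0.8, -0.9, 1.6]
width: 0.493
grip_force: 35.0
```

```bash
python3 -c "
from h import *
togo(.515,-.383,.23,45.3)"
```

```text
pos [ 0.5152 -0.3802  0.0905] yaw 45.26 tilt [-0.0001 -0.0005] shift [  -1.8   -2.2 -139.5] wz -0.0008 t 3.53 F [-0.8 -0.9  1.6] w 0.493 g 35.0
```

Emit:
{"op": "play_rows", "data": {
  "plan": [
    [[0,0,0],[0,0,-15],0.4],
    [[0,0,0],[0,0,-45],0.4],
    [[0,0,0],[0,0,-80],0.4],
    [[0,0,0],[0,0,-110],0.4],
    [[0,0,0],[0,0,-125],0.4],
    [[0,0,0],[10,12,-130],0.4],
    [[0,0,0],[27,34,-130],0.4],
    [[0,0,0],[47,60,-130],0.4]
  ]
}}

```text
t: 4.2
tool_pos: [0.5234, -0.3037, 0.2193]
ee_rot: [-0.001, 0.382, 0.924, 0.0]
force: [1.1, 0.6, -2.5]
width: 0.499
grip_force: 35.0
```

Emit:
{"op": "play_rows", "data": {
  "plan": [
    [[0,0,0.06],[20,26,0],0.4],
    [[0,0,0.13],[44,56,0],0.4],
    [[0,0,0.2],[69,88,0],0.4],
    [[0,0,0.28],[95,121,0],0.4],
    [[0,0,0.36],[120,153,0],0.4],
    [[0,0,0.43],[144,184,0],0.4],
    [[0,0,0.48],[161,205,0],0.4],
    [[0,0,0.498],[170,216,0],0.4]
  ]
}}

```text
t: 4.87
tool_pos: [0.554, -0.0264, 0.2185]
ee_rot: [-0.002, 0.596, 0.803, 0.0]
force: [-0.5, -0.7, -2.9]
width: 0.495
grip_force: 35.0
```

Run:
```python
from h import *
togo(.555,-.031,.020,16.7)
s,w=wcloud()
cv2.imwrite('pics/w2.png',s['frame'])
g=w.reshape(-1,3); g=g[(g[:,2]>.0225)&(g[:,2]<.0275)&(np.hypot(g[:,0]-.555,g[:,1]+.031)<.17)]
q=fitlines(g,(.555,-.031,.29),(-.133,.133),(-.073,.073),.002,(.135,.075)); print('tray',q,np.degrees(q[0][2]))
```

```text
pos [ 0.554  -0.0264  0.2185] yaw 16.77 tilt [-0.003   0.0024] shift [-5.300e+00  1.000e-01  1.985e+02] wz 0.0012 t 4.87 F [-0.5 -0.7 -2.9] w 0.495 g 35.0
tray (array([ 0.55602863, -0.03348666,  0.29204098]), np.float64(0.00018028471214163986), 1648) 16.732715815420107
```

View pics/w2.png

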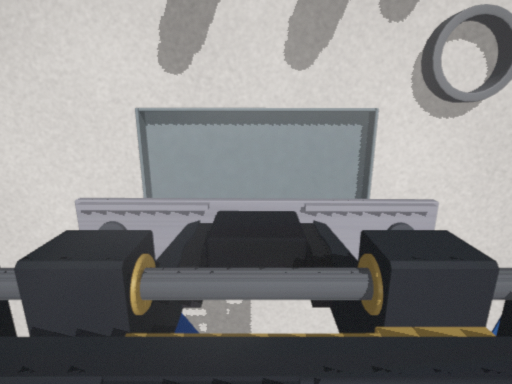

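The wrist view shows the rail held level and parallel to the tray: strip from x = 78 to 437 near row 215, tray from x = 137 to 377. Lowering.

Emit:
{"op": "play_rows", "data": {
  "plan": [
    [[0,0,0],[-2,0,25],0.4],
    [[0,0,0],[-4,0,60],0.4],
    [[0,0,0],[-5,0,98],0.4],
    [[0,0,0],[-5,0,130],0.4],
    [[0,0,0],[-5,0,155],0.4],
    [[0,0,0],[-5,0,173],0.4],
    [[0,0,0],[-5,0,184],0.4],
    [[0,0,0],[-5,0,190],0.4]
  ]
}}

```text
t: 5.58
tool_pos: [0.5548, -0.0353, 0.0277]
ee_rot: [-0.002, 0.597, 0.802, -0.001]
force: [-0.6, -0.6, -2.7]
width: 0.498
grip_force: 35.0
```

Emit:
{"op": "play_rows", "data": {
  "plan": [
    [[0,0,0],[0,0,2],0.4],
    [[0,0,0],[0,0,4],0.4],
    [[0,0,0],[0,0,5],0.4],
    [[0,0,0],[0,0,6],0.4],
    [[0,0,0],[0,0,7],0.4],
    [[0,0,0],[0,0,8],0.4],
    [[0,0,0],[0,0,8],0.4],
    [[0,0,0],[0,0,8],0.4]
  ]
}}

```text
t: 6.25
tool_pos: [0.557, -0.036, 0.0224]
ee_rot: [0.0, 0.597, 0.802, 0.0]
force: [-0.0, -0.4, -3.0]
width: 0.496
grip_force: 35.0
```

Emit:
{"op": "play_rows", "data": {
  "plan": [
    [[0,0,0],[0,0,0.5],0.4],
    [[0,0,0],[0,0,1],0.4],
    [[0,0,0],[0,0,1.5],0.4],
    [[0,0,0],[0,0,2],0.4],
    [[0,0,0],[0,0,2.5],0.4],
    [[0,0,0],[0,0,2.5],0.4],
    [[0,0,0],[0,0,2.5],0.4],
    [[0,0,0],[0,0,2.5],0.4]
  ]
}}

```text
t: 6.92
tool_pos: [0.5569, -0.0359, 0.0197]
ee_rot: [-0.0, 0.597, 0.802, -0.0]
force: [0.4, -0.0, -3.3]
width: 0.492
grip_force: 35.0
```

Emit:
{"op": "play_rows", "data": {
  "plan": [
    [[0,0,0],[0,0,0.3],0.4],
    [[0,0,0],[0,0,0.6],0.4],
    [[0,0,0],[0,0,0.9],0.4],
    [[0,0,0],[0,0,1.2],0.4],
    [[0,0,0],[0,0,1.5],0.4],
    [[0,0,0],[0,0,1.5],0.4],
    [[0,0,0],[0,0,1.5],0.4],
    [[0,0,0],[0,0,1.5],0.4]
  ]
}}

```text
t: 7.58
tool_pos: [0.557, -0.036, 0.0194]
ee_rot: [0.0, 0.597, 0.803, -0.0]
force: [-5.7, 0.7, 9.2]
width: 0.5
grip_force: 35.0
```

Emit:
{"op": "play_rows", "data": {
  "plan": [
    [[0,0,0],[0,0,-1],0.6],
    [[0,0,0],[0,0,-1],0.75],
    [[0,0,0],[0,0,-1],0.8],
    [[0,0,0],[0,0,-1],0.8],
    [[0,0,0],[0,0,-15],0.8],
    [[0,0,0],[0,0,-45],0.8],
    [[0,0,0],[0,0,-85],0.8],
    [[0,0,0],[0,0,-125],0.8]
  ]
}}

```text
t: 8.25
tool_pos: [0.5558, -0.0357, 0.1434]
ee_rot: [-0.001, 0.597, 0.802, -0.001]
force: [0.6, -0.1, 0.1]
width: 0.798
grip_force: 0.0
```

Emit:
{"op": "play_rows", "data": {
  "plan": [
    [[0,0,0.04],[20,-4,-40],1],
    [[0,0,0.08],[55,-10,-80],1],
    [[0,0,0.12],[90,-16,-110],1],
    [[0,0,0.16],[126,-22,-120],1],
    [[0,0,0.196],[164,-28,-120],1],
    [[0,0,0.196],[202,-34,-120],1],
    [[0,0,0.196],[234,-39,-120],1],
    [[0,0,0.196],[253,-43,-120],1]
  ]
}}

```text
t: 8.92
tool_pos: [0.4409, 0.1971, 0.2636]
ee_rot: [-0.0, 0.672, 0.741, 0.001]
force: [0.3, 0.0, -0.5]
width: 1.004
grip_force: 0.0
```

```bash
cat >> h.py <<'E'
def circ(w,x,y,z0,z1,r=.04):
    g=w.reshape(-1,3); g=g[(g[:,2]>z0)&(g[:,2]<z1)&(np.hypot(g[:,0]-x,g[:,1]-y)<r)]
    c=cv2.minEnclosingCircle(g[:,:2].astype(np.float32)); print('cap',np.round(c[0],4),round(c[1],4),len(g)); return c[0]
E
python3 - <<'E'
from h import *
s,w=wcloud(); c=circ(w,.443,.193,.150,.160)
togo(c[0],c[1],.097,5.5)
s=snap('top'); cv2.imwrite('pics/t1.png',cv2.resize(s['frame'],(800,600)))
w=cloud(s); g=reg(w,355,220,505,405,.007,.013); print(len(g),np.median(g[:,2]) if len(g) else 0)
E
```

```text
cap [0.444  0.1922] 0.0199 1508
pos [0.44   0.1985 0.2634] yaw 5.72 tilt [-0.0005  0.0022] shift [ -7.    3.4 166.4] wz 0.0039 t 8.97 F [-2.   2.6  0.1] w 0.995 g 0.0
991 0.009636914536296627
```

View pics/t1.png

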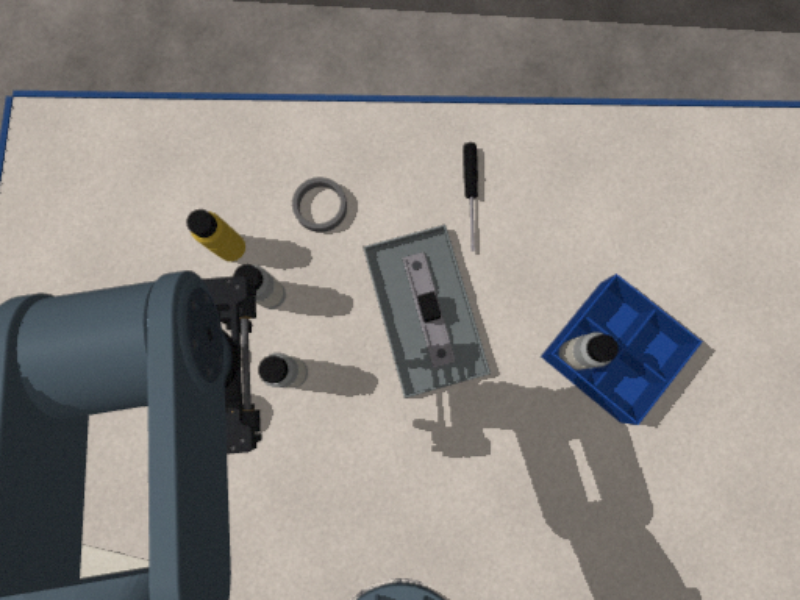

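The top view shows the rail flat inside the tray, with its ends at (417,265) and (441,353), and three empty crate cells. I'll refit the crate and re-measure the can now that the arm has settled.

Run:
```python
from h import *
w=cloud(load('top')); g=reg(w,535,265,725,435,.0725,.0775)
q=fitlines(g,(.491,-.352,.88),(-.084,0,.084),(-.084,0,.084),.002,(.086,.086)); print('crate',q,np.degrees(q[0][2]))
s,w=wcloud(); c=circ(w,.443,.193,.150,.160)
togo(c[0],c[1],.097,5.5)
```

```text
crate (array([ 0.49087357, -0.35076681,  0.88208036]), np.float64(0.00022783959427969942), 446) 50.53948203056061
cap [0.4443 0.1922] 0.02 1514
pos [0.4423 0.195  0.2633] yaw 5.69 tilt [ 0.0005 -0.0001] shift [ -3.    1.6 166.3] wz 0.0033 t 9.07 F [ 0.6 -0.3  0.9] w 1.001 g 0.0
```

Emit:
{"op": "play_rows", "data": {
  "plan": [
    [[0,0,0],[-2,1,25],1],
    [[0,0,0],[-3,2,60],1],
    [[0,0,0],[-3,2,95],1],
    [[0,0,0],[-3,2,123],1],
    [[0,0,0],[-3,2,145],1],
    [[0,0,0],[-3,2,158],1],
    [[0,0,0],[-3,2,164],1],
    [[0,0,0],[-3,2,166],1]
  ]
}}

```text
t: 9.73
tool_pos: [0.4451, 0.1899, 0.096]
ee_rot: [-0.001, 0.673, 0.74, -0.001]
force: [0.7, -0.3, 0.4]
width: 0.997
grip_force: 0.0
```

Emit:
{"op": "play_rows", "data": {
  "plan": [
    [[0,0,0],[0,0,0],0.7],
    [[0,0,0],[0,0,0],0.5],
    [[0,0,0],[0,0,0],0.5],
    [[0,0,0],[0,0,0],0.5],
    [[0,0,0],[0,0,0],0.5],
    [[0,0,0],[0,0,0],0.5],
    [[0,0,0],[0,0,0],0.5],
    [[0,0,0],[0,0,0],0.5]
  ],
  "force": 30
}}

```text
t: 10.4
tool_pos: [0.4453, 0.1913, 0.0977]
ee_rot: [0.0, 0.672, 0.74, 0.0]
force: [-1.7, -0.5, 5.6]
width: 0.579
grip_force: 30.0
```

```bash
python3 -c "
from h import *
togo(.4974,-.4122,.30,5.5)"
```

```text
pos [0.4453 0.1913 0.0977] yaw 5.51 tilt [0.0005 0.0001] shift [-605.7   -6.  -202.3] wz 0.0002 t 10.4 F [-1.7 -0.5  5.6] w 0.579 g 30.0
```

Emit:
{"op": "play_rows", "data": {
  "plan": [
    [[0,0,0],[0,0,-12],0.5],
    [[0,0,0],[0,0,-40],0.5],
    [[0,0,0],[0,0,-78],0.5],
    [[0,0,0],[0,0,-116],0.5],
    [[0,0,0],[0,0,-152],0.5],
    [[0,0,0],[-8,0,-182],0.5],
    [[0,0,0],[-26,0,-198],0.5],
    [[0,0,0],[-52,0,-202],0.5]
  ]
}}

```text
t: 11.07
tool_pos: [0.4514, 0.1402, 0.3029]
ee_rot: [0.002, 0.671, 0.741, 0.002]
force: [1.4, -0.4, -1.2]
width: 0.579
grip_force: 30.0
```

Emit:
{"op": "play_rows", "data": {
  "plan": [
    [[0,0,0],[-30,0,0],0.5],
    [[0,0,0],[-65,0,0],0.5],
    [[0,0,0],[-102,0,0],0.5],
    [[0,0,0],[-140,0,0],0.5],
    [[0,0,0],[-178,-2,0],0.5],
    [[0,0,0],[-216,-2,0],0.5],
    [[0,0,0],[-254,-3,0],0.5],
    [[0,0,0],[-290,-3,0],0.5]
  ]
}}

```text
t: 11.73
tool_pos: [0.4744, -0.1515, 0.2986]
ee_rot: [-0.0, 0.672, 0.74, -0.0]
force: [0.7, 0.5, -2.2]
width: 0.582
grip_force: 30.0
```

Emit:
{"op": "play_rows", "data": {
  "plan": [
    [[0,0,0],[-38,0,0],0.5],
    [[0,0,0],[-76,0,0],0.5],
    [[0,0,0],[-114,-1,0],0.5],
    [[0,0,0],[-152,-2,0],0.5],
    [[0,0,0],[-188,-3,0],0.5],
    [[0,0,0],[-222,-3,0],0.5],
    [[0,0,0],[-250,-3,0],0.5],
    [[0,0,0],[-264,-3,0],0.5]
  ]
}}

```text
t: 12.4
tool_pos: [0.4965, -0.4159, 0.2975]
ee_rot: [-0.001, 0.673, 0.739, -0.0]
force: [0.2, -0.3, -1.7]
width: 0.578
grip_force: 30.0
```

Run:
```python
from h import *
snap('scene')
s,w=wcloud(); togo(.4974,-.4122,.1017,5.5)
cv2.imwrite('pics/w3.png',s['frame'])
```

```text
pos [ 0.4964 -0.4149  0.2973] yaw 5.34 tilt [-0.0016  0.0012] shift [  2.3   1.5 195.6] wz -0.0028 t 12.5 F [-0.3  0.4 -1.9] w 0.585 g 30.0
```

View pics/w3.png

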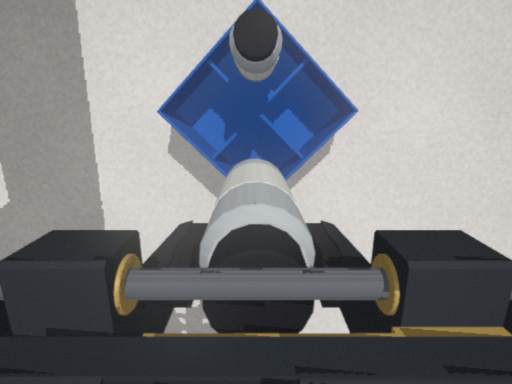

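The wrist view shows the held can at (257,230) just short of the crate's near cell (cell 2), and the packed can in the far cell at (257,40). Lowering.

Emit:
{"op": "play_rows", "data": {
  "plan": [
    [[0,0,0],[1,1,25],0.5],
    [[0,0,0],[1,1,60],0.5],
    [[0,0,0],[1,1,95],0.5],
    [[0,0,0],[1,1,125],0.5],
    [[0,0,0],[1,1,150],0.5],
    [[0,0,0],[1,1,168],0.5],
    [[0,0,0],[1,1,178],0.5],
    [[0,0,0],[1,1,182],0.5]
  ]
}}

```text
t: 13.17
tool_pos: [0.4974, -0.4094, 0.1148]
ee_rot: [-0.002, 0.672, 0.74, 0.0]
force: [-0.4, 0.4, -1.6]
width: 0.579
grip_force: 30.0
```

Emit:
{"op": "play_rows", "data": {
  "plan": [
    [[0,0,0],[0,0,2],0.5],
    [[0,0,0],[0,0,4],0.5],
    [[0,0,0],[0,0,6],0.5],
    [[0,0,0],[0,0,8],0.5],
    [[0,0,0],[0,0,9],0.5],
    [[0,0,0],[0,0,10],0.5],
    [[0,0,0],[0,0,10],0.5],
    [[0,0,0],[0,0,10],0.5]
  ]
}}

```text
t: 13.83
tool_pos: [0.4982, -0.4116, 0.1073]
ee_rot: [0.0, 0.672, 0.74, 0.0]
force: [-0.1, -0.7, -1.4]
width: 0.58
grip_force: 30.0
```

```bash
python3 -c "
from h import *
togo(.4974,-.4122,.1017,5.5)"
```

```text
pos [ 0.4982 -0.4116  0.1073] yaw 5.49 tilt [ 0.0001 -0.0001] shift [-0.5 -0.8  5.6] wz -0.0001 t 13.83 F [-0.1 -0.7 -1.4] w 0.58 g 30.0
```

Emit:
{"op": "play_rows", "data": {
  "plan": [
    [[0,0,0],[0,0,1],0.5],
    [[0,0,0],[0,0,2],0.5],
    [[0,0,0],[0,0,3],0.5],
    [[0,0,0],[0,0,3.7],0.5],
    [[0,0,0],[0,0,4.3],0.5],
    [[0,0,0],[0,0,4.8],0.5],
    [[0,0,0],[0,0,5],0.5],
    [[0,0,0],[0,0,5],0.5]
  ]
}}

```text
t: 14.5
tool_pos: [0.4982, -0.4115, 0.1021]
ee_rot: [-0.0, 0.672, 0.74, -0.0]
force: [-0.6, 0.4, -2.2]
width: 0.58
grip_force: 30.0
```

Emit:
{"op": "play_rows", "data": {
  "plan": [
    [[0,0,0],[0,0,0.3],0.5],
    [[0,0,0],[0,0,0.6],0.5],
    [[0,0,0],[0,0,0.8],0.5],
    [[0,0,0],[0,0,1],0.5],
    [[0,0,0],[0,0,1.2],0.5],
    [[0,0,0],[0,0,1.2],0.5],
    [[0,0,0],[0,0,1.2],0.5],
    [[0,0,0],[0,0,1.2],0.5]
  ]
}}

```text
t: 15.17
tool_pos: [0.4983, -0.412, 0.1018]
ee_rot: [0.0, 0.672, 0.74, -0.0]
force: [-2.2, 1.0, 6.8]
width: 0.582
grip_force: 30.0
```

Emit:
{"op": "play_rows", "data": {
  "plan": [
    [[0,0,0],[0,0,0],0.65],
    [[0,0,0],[0,0,0],0.75],
    [[0,0,0],[0,0,0],0.8],
    [[0,0,0],[0,0,0],0.8],
    [[0,0,0],[0,0,-12],0.8],
    [[0,0,0],[0,0,-45],0.8],
    [[0,0,0],[0,0,-85],0.8],
    [[0,0,0],[0,0,-125],0.8]
  ]
}}

```text
t: 15.83
tool_pos: [0.4977, -0.4109, 0.2273]
ee_rot: [-0.001, 0.672, 0.74, 0.0]
force: [1.1, -0.3, 0.4]
width: 0.802
grip_force: 0.0
```

Emit:
{"op": "play_rows", "data": {
  "plan": [
    [[0,0,0],[30,7,-15],1],
    [[0,0,0],[70,16,-20],1],
    [[0,0,0],[110,25,-20],1],
    [[0,0,0],[150,34,-20],1],
    [[0,0,0],[190,43,-20],1],
    [[0,0,0],[230,52,-20],1],
    [[0,0,0],[270,61,-20],1],
    [[0,0,0],[310,70,-20],1]
  ]
}}

```text
t: 16.5
tool_pos: [0.5381, -0.0943, 0.2472]
ee_rot: [0.001, 0.672, 0.74, 0.0]
force: [0.3, -0.1, 0.2]
width: 1.0
grip_force: 0.0
```

Emit:
{"op": "play_rows", "data": {
  "plan": [
    [[0,0,0],[40,9,0],1],
    [[0,0,0],[80,18,0],1],
    [[0,0,0],[120,27,0],1],
    [[0,0,0],[160,36,0],1],
    [[0,0,0],[200,45,0],1],
    [[0,0,0],[240,54,0],1],
    [[0,0,0],[275,62,0],1],
    [[0,0,0],[300,68,0],1]
  ]
}}

```text
t: 17.17
tool_pos: [0.5768, 0.2124, 0.2471]
ee_rot: [0.0, 0.672, 0.741, 0.001]
force: [0.7, -1.2, -0.3]
width: 1.001
grip_force: 0.0
```

Run:
```python
from h import *
s=snap('top'); w=cloud(s); circ(w,.4974,-.41,.152,.167); circ(w,.483,-.286,.152,.167)
s,w=wcloud(); c=circ(w,.579,.2376,.150,.160,.032)
togo(c[0],c[1],.097,5.5)
```

```text
cap [ 0.495  -0.4075] 0.0208 262
cap [ 0.4825 -0.2863] 0.0205 255
cap [0.5799 0.2377] 0.0201 1825
pos [0.5768 0.2129 0.2469] yaw 5.78 tilt [0.001  0.0013] shift [ 24.1   5.4 149.9] wz 0.0048 t 17.27 F [ 0.4 -0.5  0.3] w 0.996 g 0.0
```

Emit:
{"op": "play_rows", "data": {
  "plan": [
    [[0,0,0],[12,3,10],1],
    [[0,0,0],[21,5,35],1],
    [[0,0,0],[23,5,70],1],
    [[0,0,0],[23,5,102],1],
    [[0,0,0],[23,5,127],1],
    [[0,0,0],[23,5,141],1],
    [[0,0,0],[23,5,147],1],
    [[0,0,0],[23,5,149.5],1]
  ]
}}

```text
t: 17.93
tool_pos: [0.5796, 0.2316, 0.0957]
ee_rot: [-0.0, 0.673, 0.74, -0.001]
force: [0.0, 0.3, 0.1]
width: 1.0
grip_force: 0.0
```

Emit:
{"op": "play_rows", "data": {
  "plan": [
    [[0,0,0],[0,0,0],0.7],
    [[0,0,0],[0,0,0],0.5],
    [[0,0,0],[0,0,0],0.5],
    [[0,0,0],[0,0,0],0.5],
    [[0,0,0],[0,0,0],0.5],
    [[0,0,0],[0,0,0],0.5],
    [[0,0,0],[0,0,0],0.5],
    [[0,0,0],[0,0,0],0.5]
  ],
  "force": 30
}}

```text
t: 18.6
tool_pos: [0.5802, 0.2324, 0.0972]
ee_rot: [0.0, 0.672, 0.74, 0.0]
force: [-1.4, -0.5, 4.9]
width: 0.584
grip_force: 30.0
```

```bash
python3 -c "
from h import *
togo(.5508,-.3474,.30,5.5)"
```

```text
pos [0.5802 0.2324 0.0972] yaw 5.5 tilt [0.0009 0.0002] shift [-574.3  -84.7 -202.9] wz 0.0001 t 18.6 F [-1.4 -0.5  4.9] w 0.584 g 30.0
```

Emit:
{"op": "play_rows", "data": {
  "plan": [
    [[0,0,0],[0,0,-12],0.5],
    [[0,0,0],[0,0,-40],0.5],
    [[0,0,0],[0,0,-78],0.5],
    [[0,0,0],[0,0,-116],0.5],
    [[0,0,0],[0,0,-152],0.5],
    [[0,0,0],[-8,-1,-182],0.5],
    [[0,0,0],[-26,-4,-198],0.5],
    [[0,0,0],[-52,-8,-203],0.5]
  ]
}}

```text
t: 19.27
tool_pos: [0.5778, 0.181, 0.3041]
ee_rot: [0.002, 0.671, 0.741, 0.003]
force: [-0.2, 1.0, -2.7]
width: 0.584
grip_force: 30.0
```

Emit:
{"op": "play_rows", "data": {
  "plan": [
    [[0,0,0],[-30,-4,0],0.5],
    [[0,0,0],[-65,-9,0],0.5],
    [[0,0,0],[-102,-15,0],0.5],
    [[0,0,0],[-140,-20,0],0.5],
    [[0,0,0],[-178,-26,0],0.5],
    [[0,0,0],[-216,-31,0],0.5],
    [[0,0,0],[-254,-37,0],0.5],
    [[0,0,0],[-290,-42,0],0.5]
  ]
}}

```text
t: 19.93
tool_pos: [0.5619, -0.1148, 0.2994]
ee_rot: [-0.0, 0.672, 0.74, -0.0]
force: [1.2, 0.3, -3.3]
width: 0.582
grip_force: 30.0
```

Emit:
{"op": "play_rows", "data": {
  "plan": [
    [[0,0,0],[-36,-5,0],0.5],
    [[0,0,0],[-72,-10,0],0.5],
    [[0,0,0],[-108,-16,0],0.5],
    [[0,0,0],[-144,-21,0],0.5],
    [[0,0,0],[-178,-26,0],0.5],
    [[0,0,0],[-206,-30,0],0.5],
    [[0,0,0],[-228,-33,0],0.5],
    [[0,0,0],[-238,-35,0],0.5]
  ]
}}

```text
t: 20.6
tool_pos: [0.5497, -0.3561, 0.2987]
ee_rot: [-0.001, 0.673, 0.739, -0.0]
force: [0.0, -0.0, -2.4]
width: 0.583
grip_force: 30.0
```

Run:
```python
from h import *
snap('top')
s,w=wcloud(); togo(.5508,-.3524,.1012,5.5)
cv2.imwrite('pics/w4.png',s['frame'])
```

```text
pos [ 0.55   -0.3544  0.2988] yaw 5.37 tilt [-0.0012  0.0009] shift [  1.7   1.2 197.6] wz -0.0023 t 20.7 F [ 0.9  0.8 -2.1] w 0.583 g 30.0
```

View pics/w4.png

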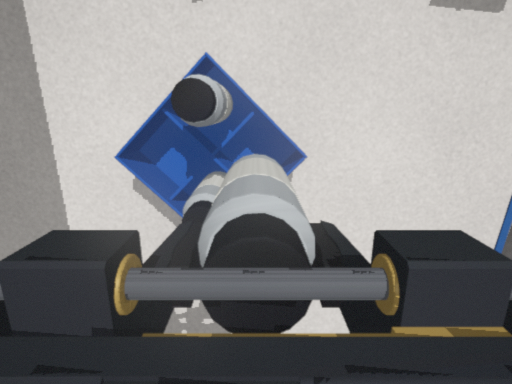

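The wrist view shows the held can at (257,230) by cell 3, the packed can at (200,100) and the placed can behind the left finger at (205,190). Lowering.

Emit:
{"op": "play_rows", "data": {
  "plan": [
    [[0,0,0],[0,1,25],0.5],
    [[0,0,0],[0,1,60],0.5],
    [[0,0,0],[0,1,95],0.5],
    [[0,0,0],[0,1,125],0.5],
    [[0,0,0],[0,1,150],0.5],
    [[0,0,0],[0,1,168],0.5],
    [[0,0,0],[0,1,179],0.5],
    [[0,0,0],[0,1,184],0.5]
  ]
}}

```text
t: 21.37
tool_pos: [0.5514, -0.3507, 0.1136]
ee_rot: [-0.002, 0.672, 0.741, 0.0]
force: [-0.2, 1.3, -3.2]
width: 0.586
grip_force: 30.0
```

Emit:
{"op": "play_rows", "data": {
  "plan": [
    [[0,0,0],[0,0,2],0.5],
    [[0,0,0],[0,0,4],0.5],
    [[0,0,0],[0,0,6],0.5],
    [[0,0,0],[0,0,8],0.5],
    [[0,0,0],[0,0,9],0.5],
    [[0,0,0],[0,0,10],0.5],
    [[0,0,0],[0,0,11],0.5],
    [[0,0,0],[0,0,11],0.5]
  ]
}}

```text
t: 22.03
tool_pos: [0.5518, -0.3531, 0.1044]
ee_rot: [-0.0, 0.672, 0.74, 0.0]
force: [0.1, -0.1, -2.9]
width: 0.584
grip_force: 30.0
```

Emit:
{"op": "play_rows", "data": {
  "plan": [
    [[0,0,0],[0,0,0.7],0.5],
    [[0,0,0],[0,0,1.4],0.5],
    [[0,0,0],[0,0,2],0.5],
    [[0,0,0],[0,0,2.5],0.5],
    [[0,0,0],[0,0,2.9],0.5],
    [[0,0,0],[0,0,3.2],0.5],
    [[0,0,0],[0,0,3.4],0.5],
    [[0,0,0],[0,0,3.4],0.5]
  ]
}}

```text
t: 22.7
tool_pos: [0.5518, -0.3532, 0.1013]
ee_rot: [0.0, 0.672, 0.74, -0.0]
force: [-1.5, -0.1, -1.4]
width: 0.583
grip_force: 30.0
```

Emit:
{"op": "play_rows", "data": {
  "plan": [
    [[0,0,0],[0,0,0.2],0.5],
    [[0,0,0],[0,0,0.4],0.5],
    [[0,0,0],[0,0,0.6],0.5],
    [[0,0,0],[0,0,0.7],0.5],
    [[0,0,0],[0,0,0.7],0.5],
    [[0,0,0],[0,0,0.7],0.5],
    [[0,0,0],[0,0,0.7],0.5],
    [[0,0,0],[0,0,0.7],0.5]
  ]
}}

```text
t: 23.37
tool_pos: [0.552, -0.3535, 0.1013]
ee_rot: [0.0, 0.672, 0.74, -0.0]
force: [-2.9, 1.2, 5.4]
width: 0.582
grip_force: 30.0
```

Emit:
{"op": "play_rows", "data": {
  "plan": [
    [[0,0,0],[0,0,0],0.65],
    [[0,0,0],[0,0,0],0.75],
    [[0,0,0],[0,0,0],0.8],
    [[0,0,0],[0,0,0],0.8],
    [[0,0,0],[0,0,-12],0.8],
    [[0,0,0],[0,0,-45],0.8],
    [[0,0,0],[0,0,-85],0.8],
    [[0,0,0],[0,0,-125],0.8]
  ]
}}

```text
t: 24.03
tool_pos: [0.5513, -0.3526, 0.2267]
ee_rot: [-0.001, 0.672, 0.74, 0.0]
force: [0.6, -1.3, 0.3]
width: 0.797
grip_force: 0.0
```

Emit:
{"op": "play_rows", "data": {
  "plan": [
    [[0,0,0],[30,0,-15],1],
    [[0,0,0],[70,0,-20],1],
    [[0,0,0],[110,0,-20],1],
    [[0,0,0],[150,0,-20],1],
    [[0,0,0],[190,1,-20],1],
    [[0,0,0],[230,2,-20],1],
    [[0,0,0],[270,3,-20],1],
    [[0,0,0],[310,3,-20],1]
  ]
}}

```text
t: 24.7
tool_pos: [0.5249, -0.0424, 0.2466]
ee_rot: [0.001, 0.672, 0.74, 0.0]
force: [0.6, 1.0, 0.2]
width: 0.998
grip_force: 0.0
```

Emit:
{"op": "play_rows", "data": {
  "plan": [
    [[0,0,0],[40,0,0],1],
    [[0,0,0],[80,0,0],1],
    [[0,0,0],[120,1,0],1],
    [[0,0,0],[160,1,0],1],
    [[0,0,0],[200,2,0],1],
    [[0,0,0],[240,2,0],1],
    [[0,0,0],[280,3,0],1],
    [[0,0,0],[320,3,0],1]
  ]
}}

```text
t: 25.37
tool_pos: [0.4971, 0.2767, 0.2467]
ee_rot: [0.0, 0.672, 0.74, 0.001]
force: [1.0, 0.1, -0.4]
width: 0.999
grip_force: 0.0
```

Emit:
{"op": "play_rows", "data": {
  "plan": [
    [[0,0,0],[38,0,0],1],
    [[0,0,0],[72,1,0],1],
    [[0,0,0],[100,2,0],1],
    [[0,0,0],[121,2,0],1],
    [[0,0,0],[133,2,0],1],
    [[0,0,0],[137,2,0],1],
    [[0,0,0],[137,2,0],1],
    [[0,0,0],[137,2,0],1]
  ]
}}

```text
t: 26.03
tool_pos: [0.4865, 0.4102, 0.2455]
ee_rot: [0.0, 0.673, 0.74, -0.0]
force: [-0.2, -0.7, -0.6]
width: 0.999
grip_force: 0.0
```

Run:
```python
from h import *
s=snap('top'); w=cloud(s); circ(w,.4974,-.41,.152,.167,.032); circ(w,.483,-.286,.152,.167,.032); circ(w,.55,-.345,.152,.167,.032)
s,w=wcloud(); c=circ(w,.4856,.4106,.150,.160,.032)
togo(c[0],c[1],.097,5.5)
```

```text
cap [ 0.4964 -0.4081] 0.0204 260
cap [ 0.4828 -0.2858] 0.0203 254
cap [ 0.5504 -0.3449] 0.02 246
cap [0.4861 0.4111] 0.0201 1764
pos [0.4867 0.4099 0.2456] yaw 5.42 tilt [ 0.0001 -0.0003] shift [  1.4  -0.5 148.6] wz -0.0014 t 26.13 F [ 0.1 -0.2 -0.4] w 1.002 g 0.0
```

Emit:
{"op": "play_rows", "data": {
  "plan": [
    [[0,0,0],[1,0,15],1],
    [[0,0,0],[1,0,42],1],
    [[0,0,0],[1,0,74],1],
    [[0,0,0],[1,0,104],1],
    [[0,0,0],[1,0,127],1],
    [[0,0,0],[1,0,140],1],
    [[0,0,0],[1,0,146],1],
    [[0,0,0],[1,0,148.5],1]
  ]
}}

```text
t: 26.8
tool_pos: [0.4864, 0.4114, 0.0965]
ee_rot: [-0.0, 0.673, 0.74, -0.0]
force: [0.6, 0.1, 0.7]
width: 1.001
grip_force: 0.0
```

Emit:
{"op": "play_rows", "data": {
  "plan": [
    [[0,0,0],[0,0,0],0.7],
    [[0,0,0],[0,0,0],0.5],
    [[0,0,0],[0,0,0],0.5],
    [[0,0,0],[0,0,0],0.5],
    [[0,0,0],[0,0,0],0.5],
    [[0,0,0],[0,0,0],0.5],
    [[0,0,0],[0,0,0],0.5],
    [[0,0,0],[0,0,0],0.5]
  ],
  "force": 30
}}

```text
t: 27.47
tool_pos: [0.4863, 0.4124, 0.0976]
ee_rot: [0.0, 0.672, 0.74, 0.0]
force: [-1.3, -1.1, 5.3]
width: 0.579
grip_force: 30.0
```

```bash
python3 -c "
from h import *
togo(.4326,-.3588,.30,5.5)"
```

```text
pos [0.4863 0.4124 0.0976] yaw 5.51 tilt [0.0005 0.0004] shift [-762.4 -127.4 -202.8] wz 0.0002 t 27.47 F [-1.3 -1.1  5.3] w 0.579 g 30.0
```

Emit:
{"op": "play_rows", "data": {
  "plan": [
    [[0,0,0],[0,0,-12],0.5],
    [[0,0,0],[0,0,-40],0.5],
    [[0,0,0],[0,0,-78],0.5],
    [[0,0,0],[0,0,-116],0.5],
    [[0,0,0],[0,0,-152],0.5],
    [[0,0,0],[-8,-1,-182],0.5],
    [[0,0,0],[-26,-4,-198],0.5],
    [[0,0,0],[-52,-9,-203],0.5]
  ]
}}

```text
t: 28.13
tool_pos: [0.4831, 0.3607, 0.3044]
ee_rot: [0.001, 0.672, 0.741, 0.003]
force: [0.7, -0.2, -3.6]
width: 0.586
grip_force: 30.0
```

Emit:
{"op": "play_rows", "data": {
  "plan": [
    [[0,0,0],[-30,-5,0],0.5],
    [[0,0,0],[-65,-11,0],0.5],
    [[0,0,0],[-102,-17,0],0.5],
    [[0,0,0],[-140,-23,0],0.5],
    [[0,0,0],[-178,-30,0],0.5],
    [[0,0,0],[-216,-36,0],0.5],
    [[0,0,0],[-254,-42,0],0.5],
    [[0,0,0],[-290,-48,0],0.5]
  ]
}}

```text
t: 28.8
tool_pos: [0.4612, 0.0644, 0.2999]
ee_rot: [-0.0, 0.672, 0.74, -0.0]
force: [0.2, 0.1, -3.7]
width: 0.582
grip_force: 30.0
```

Emit:
{"op": "play_rows", "data": {
  "plan": [
    [[0,0,0],[-38,-6,0],0.5],
    [[0,0,0],[-76,-13,0],0.5],
    [[0,0,0],[-114,-19,0],0.5],
    [[0,0,0],[-152,-25,0],0.5],
    [[0,0,0],[-190,-32,0],0.5],
    [[0,0,0],[-228,-38,0],0.5],
    [[0,0,0],[-266,-44,0],0.5],
    [[0,0,0],[-304,-51,0],0.5]
  ]
}}

```text
t: 29.47
tool_pos: [0.4397, -0.2429, 0.2999]
ee_rot: [-0.0, 0.672, 0.74, 0.0]
force: [-0.1, -0.2, -4.4]
width: 0.583
grip_force: 30.0
```

Emit:
{"op": "play_rows", "data": {
  "plan": [
    [[0,0,0],[-34,-6,0],0.5],
    [[0,0,0],[-63,-10,0],0.5],
    [[0,0,0],[-86,-14,0],0.5],
    [[0,0,0],[-102,-17,0],0.5],
    [[0,0,0],[-111,-18,0],0.5],
    [[0,0,0],[-115,-19,0],0.5],
    [[0,0,0],[-115,-19,0],0.5],
    [[0,0,0],[-115,-19,0],0.5]
  ]
}}

```text
t: 30.13
tool_pos: [0.4329, -0.3564, 0.2999]
ee_rot: [-0.0, 0.672, 0.741, 0.0]
force: [-0.9, 0.3, -3.2]
width: 0.582
grip_force: 30.0
```

Run:
```python
from h import *
togo(.4326,-.3575,.1016,5.5)
s=snap('top'); cv2.imwrite('pics/t4.png',cv2.resize(s['frame'],(800,600)))
```

```text
pos [ 0.4329 -0.3564  0.2999] yaw 5.55 tilt [-0.0001  0.0008] shift [ -1.2  -0.4 198.3] wz 0.0009 t 30.13 F [-0.9  0.3 -3.2] w 0.582 g 30.0
```

View pics/t4.png

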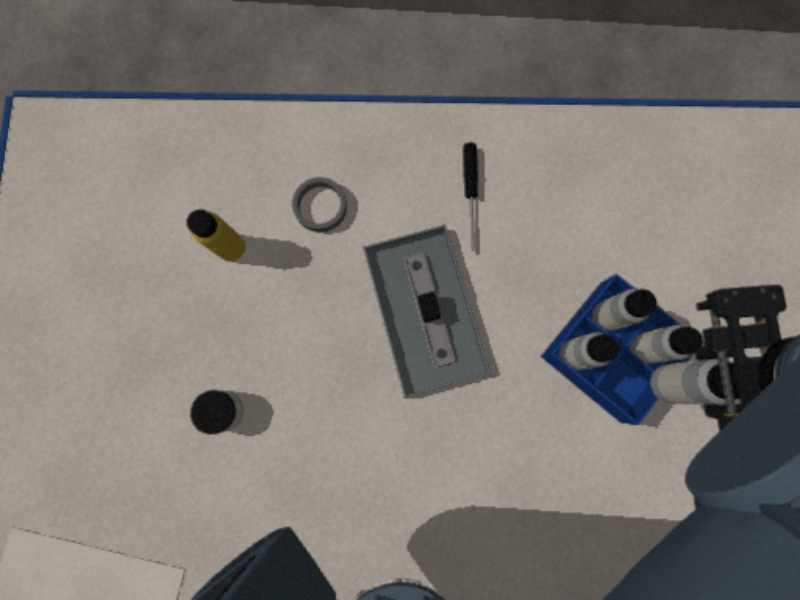

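The top view shows three cans upright in their cells at (640,300), (602,347) and (686,340), and the last can held at (715,382), above the free cell. The bystanders haven't moved. Lowering.

Emit:
{"op": "play_rows", "data": {
  "plan": [
    [[0,0,0],[-1,0,25],0.5],
    [[0,0,0],[-1,0,60],0.5],
    [[0,0,0],[-1,0,95],0.5],
    [[0,0,0],[-1,0,125],0.5],
    [[0,0,0],[-1,0,150],0.5],
    [[0,0,0],[-1,0,168],0.5],
    [[0,0,0],[-1,0,179],0.5],
    [[0,0,0],[-1,0,184],0.5]
  ]
}}

```text
t: 30.85
tool_pos: [0.4325, -0.3569, 0.1144]
ee_rot: [-0.001, 0.672, 0.741, 0.0]
force: [-0.2, -0.3, -3.5]
width: 0.585
grip_force: 30.0
```

Emit:
{"op": "play_rows", "data": {
  "plan": [
    [[0,0,0],[0,0,2],0.5],
    [[0,0,0],[0,0,4],0.5],
    [[0,0,0],[0,0,6],0.5],
    [[0,0,0],[0,0,8],0.5],
    [[0,0,0],[0,0,9],0.5],
    [[0,0,0],[0,0,10],0.5],
    [[0,0,0],[0,0,11],0.5],
    [[0,0,0],[0,0,11],0.5]
  ]
}}

```text
t: 31.52
tool_pos: [0.4327, -0.3586, 0.1049]
ee_rot: [-0.0, 0.672, 0.74, -0.0]
force: [-0.4, -0.2, -4.1]
width: 0.581
grip_force: 30.0
```

Emit:
{"op": "play_rows", "data": {
  "plan": [
    [[0,0,0],[0,0,0.7],0.5],
    [[0,0,0],[0,0,1.4],0.5],
    [[0,0,0],[0,0,2],0.5],
    [[0,0,0],[0,0,2.5],0.5],
    [[0,0,0],[0,0,2.9],0.5],
    [[0,0,0],[0,0,3.3],0.5],
    [[0,0,0],[0,0,3.6],0.5],
    [[0,0,0],[0,0,3.6],0.5]
  ]
}}

```text
t: 32.18
tool_pos: [0.4328, -0.3588, 0.1016]
ee_rot: [0.0, 0.672, 0.74, -0.0]
force: [-0.9, 0.6, -0.4]
width: 0.583
grip_force: 30.0
```

Emit:
{"op": "play_rows", "data": {
  "plan": [
    [[0,0,0],[0,0,0.2],0.5],
    [[0,0,0],[0,0,0.4],0.5],
    [[0,0,0],[0,0,0.5],0.5],
    [[0,0,0],[0,0,0.6],0.5],
    [[0,0,0],[0,0,0.6],0.5],
    [[0,0,0],[0,0,0.6],0.5],
    [[0,0,0],[0,0,0.6],0.5],
    [[0,0,0],[0,0,0.6],0.5]
  ]
}}

```text
t: 32.85
tool_pos: [0.4329, -0.359, 0.1016]
ee_rot: [0.0, 0.672, 0.74, -0.0]
force: [-3.0, 1.3, 5.6]
width: 0.584
grip_force: 30.0
```

Touching down at 5.6 N. Now release, rise and move clear.

Emit:
{"op": "play_rows", "data": {
  "plan": [
    [[0,0,0],[0,0,0],0.65],
    [[0,0,0],[0,0,0],0.75],
    [[0,0,0],[0,0,0],0.8],
    [[0,0,0],[0,0,0],0.8],
    [[0,0,0],[0,0,-12],0.8],
    [[0,0,0],[0,0,-45],0.8],
    [[0,0,0],[0,0,-85],0.8],
    [[0,0,0],[0,0,-125],0.8]
  ]
}}

```text
t: 33.52
tool_pos: [0.4324, -0.3579, 0.2272]
ee_rot: [-0.001, 0.672, 0.74, 0.0]
force: [1.1, -0.4, -0.2]
width: 0.803
grip_force: 0.0
```

Emit:
{"op": "play_rows", "data": {
  "plan": [
    [[0,0,0],[30,0,-30],0.8],
    [[0,0,0],[70,0,-60],0.8],
    [[0,0,0],[105,0,-75],0.8],
    [[0,0,0],[140,0,-80],0.8],
    [[0,0,0],[175,0,-80],0.8],
    [[0,0,0],[205,0,-80],0.8],
    [[0,0,0],[225,0,-80],0.8],
    [[0,0,0],[230,0,-80],0.8]
  ]
}}

```text
t: 34.18
tool_pos: [0.4104, -0.1268, 0.3068]
ee_rot: [0.001, 0.671, 0.741, 0.0]
force: [0.8, 0.0, -0.6]
width: 0.798
grip_force: 0.0
```

Run:
```python
from h import *
s=snap('top'); w=cloud(s)
for x,y in((.4974,-.41),(.483,-.286),(.55,-.345),(.432,-.3565)): circ(w,x,y,.152,.167,.032)
cv2.imwrite('pics/s9.png',cv2.resize(snap('scene')['frame'],(800,600)))
print(manip.observe()['t'])
```

```text
cap [ 0.4959 -0.4074] 0.02 255
cap [0. 0.] 0.0 0
cap [ 0.5503 -0.3448] 0.0201 249
cap [0. 0.] 0.0 0
34.2833
```

View pics/s9.png

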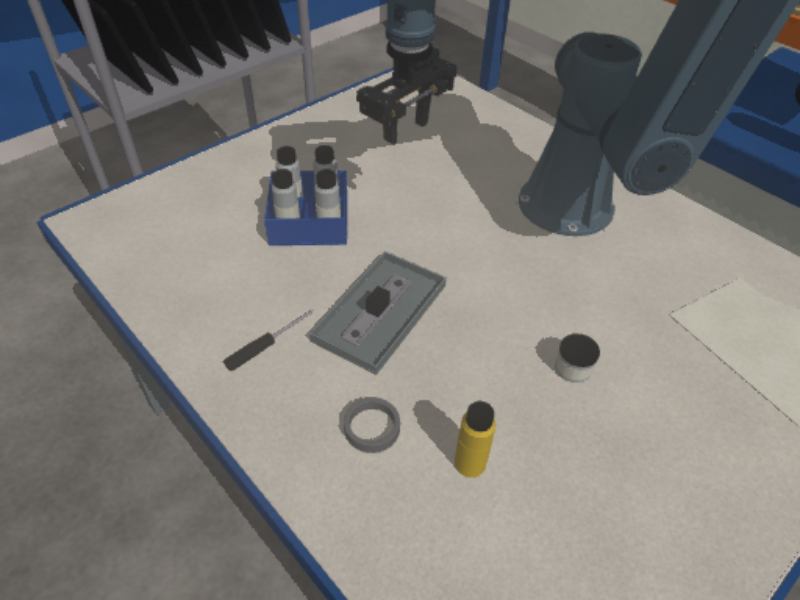

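The scene view shows four cans upright in the crate at (285,160), (325,155), (283,185) and (326,185). The rail is flat in the tray at (375,305), and the bystanders and the yellow can are where they were. Handing in.

```bash
python3 -c "
from station import manip
print(manip.sign_off())"
```

```text
the job is handed in; nothing more can be done
None
```

The job is handed in at about 34 s: the rail lies flat in the tray, the three cans stand upright in the crate's free cells, and the final views show the packed can in its cell and the tin, tape roll and screwdriver undisturbed.

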